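# Load the board test jig and hold the spring slide on its mark

## Robot

A 7-joint arm with a two-finger parallel gripper is mounted at the origin on the work surface. World frame = base frame: x ahead of the robot, y to its left, z up, the work surface at z = 0. Lengths are in m, angles in rad, forces in N, time in s.
With the tool pointing down it reaches from about 0.4 to 0.85 m from the base axis. Payload 4.5 kg.
Tool frame: the origin (TCP) lies midway between the tips of the shut fingers; the grasp point (between the pads) lies 19 mm behind it; z points along the fingers, y is the line along which they close (so a half turn about z gives the same grasp; the last joint's range is limited). The gripper opens to 88 mm and grips with 3 to 60 N. Pads are 18 mm wide; open, the fingers measure 123 mm over their backs; the gripper's body (75 mm by 187 mm) begins 45 mm behind the grasp point.
Start: joints at [1.289, 0.689, -0.195, 1.565, 0.157, 0.902, -0.215], TCP at [0.194, -0.594, 0.239] pointing down, gripper open.
Joint ranges: [-3.01, 3.01], [-0.46, 2.08], [-1.47, 1.51], [0.13, 2.56], [-1, 4.14], [0.04, 2.09], [-2.66, 2.66]. Speed limits (rad/s): [2.57, 2.57, 3.14, 3.14, 3.14, 3.14, 3.14].

## Interface

Orientations are given as a unit quaternion [x, y, z, w].
In Python, from plant import r gives the robot as it stands.
- The arm moves only by the tool move_arm, never from a script. Its argument "targets" is a list that holds one entry, the list of rows, each a list of 7 numbers: the opening, from 0 (shut) to 1 (fully open), then the shift along the tool's x, y, z in mm, then the turn, a rotation vector about the tool's x, y, z in degrees. In form: [[[claw, dx, dy, dz, ax, ay, az], ...]]. A call has 1 to 10 rows; each row is the pose to reach, as a shift and turn from the pose commanded when the call began, along the tool's axes at that moment; what a row does not reach only later rows make up. A row lasts 1/8 s, in which the tool goes at most 62.5 mm and 10.7 degrees, less where a joint would pass 70% of its speed; a pose out of reach is approached as far as the arm can. A call with a gripper value outside its range is refused whole. The fingers move at their own pace and stop on an object; "newtons" is the grip in N (left out, the last holds). Time passes only in rows, so rows that repeat a pose let the fingers close. It gives the time, the measured TCP pose, the force, the opening and the grip force at its end, in the units of the state.
- r.get_state(): the state, without advancing time (a new reading comes with each control period).
- r.snapshot(name): name is "scene" or "side" or "wrist"; returns the picture (420x560x3 uint8, red, green, blue); there is no depth.
- r.camera_info(name): a dict with "fx", "fy", "cx", "cy" (pixels), "R" (3x3) and "t" (3): a world point X has camera coordinates R X + t. Camera axes: x right, y down, z forward; pixel columns grow to the right and rows downward; lengths in m; the calibration is good to about 2 mm. The wrist camera is an equidistant fisheye: a pixel r from the principal point sees the ray r / f radians off the axis. A picture is of the moment at which its call begins: read the wrist's pose just before it. camera_info takes no time and is no camera call; for the wrist camera it gives the pose at the moment of the call.
- r.finish_job(): hands the job in; it is judged then, once.
The state is a dict: "clock": time; "q": joint angles; "qd": joint speeds; "joint_torque": joint torques, N m; "tool_pos": TCP position; "eef_rot": TCP orientation; "contact_force": force on the tool from outside, world axes, zero at the start; "moment": the same for the moment, N m; "opening": opening from 0.0 (shut) to 1.0 (fully open); "finger_force": force on a finger pad.
Only numpy, scipy, OpenCV 4.12 (cv2) and the standard library are available. Lean on these libraries where they do the work, as an engineer would, in place of code of your own. Each camera call takes 0.05 s, during which the arm holds its last target. There are 200 camera calls.

## Task

Get the circuit board tested: slide the grey board carrier along its channel and under the blue bridge until it is fully home against the orange end stop. Only then pull the red handle of the spring slide out until the green pointer stands level with the red clip on the scale, and keep it held there: the slide springs back if let go, so finish with the gripper still holding the handle and the board still home. Leave the other things on the bench where they are.

Things in the scene. Friction and masses are not known exactly. Their poses are not given: they have to be found in the camera images.
- jig: Fixed board test jig lying flat: aluminium base 260 (x) x 240 (y) x 12 mm, origin at its underside's centre on the table. Its x axis points away from the robot, yaw within 0.3 rad. A channel runs along x at y = 40 mm between black rails (83 mm apart, tops 28 mm above the table), open at the robot's end. The spring slide runs along x at y = -75 mm from a blue housing (x 65 to 128 mm, 30 mm high).
- end_stop (a point): Middle of the top front edge of the orange end stop that closes the far end of the channel: jig x = 110 mm, y = 40 mm, 28 mm above the table.
- bridge (a point): Centre of the top of the blue bridge over the channel, 84 mm above the table (rods on it to 91 mm). It spans jig x = 45 to 95 mm, y = -24 to 104 mm; underside 70 mm up. A grey pin head hangs under it (59 to 67 mm up, pins to 43 mm) and sinks 1 mm per 4 mm of slide pull, with no noticeable resistance.
- carrier: Loose board carrier, about 0.2 kg: grey plate 120 (x) x 80 (y) x 6 mm with a green circuit board (parts up to 20 mm), origin at its underside's centre. It lies in the channel, underside 12 mm above the table, 1.5 mm play each side, x axis along the jig's. Fully home its front edge meets the end stop: origin at jig x = 50, y = 40 mm. It starts 70 to 100 mm short of that.
- tab (a point): Centre of the carrier's upright yellow tab, to grip or push: 12 (x) x 30 (y) mm, top 63 mm above the table, rising from the carrier plate (18 mm above the table). This point is 38 mm above the table, at carrier x = -50 mm (robot's end), y = 0. With the carrier home the tab stays outside the bridge.
- contact_slide: Spring slide of the jig: steel bar 147 x 24 x 10 mm with an upright red handle. It moves only along the jig's x; pulling it towards the robot (jig -x) works against a spring of 4 N at rest plus 0.2 N per mm. It starts at rest, pushed in; its stop at 60 mm lies beyond the mark. Origin under the handle's axis, 12 mm above the table; axes as the jig's.
- handle (a point): Point on the axis of the red handle, 58 mm above the table. The handle is an upright cylinder 22 mm in diameter, 23 to 77 mm above the table, at jig x = -10 mm, y = -75 mm at rest, fixed to the slide.
- pointer (a point): Tip of the green pointer on the slide (a bar 6 mm wide along x, top 31 mm above the table), 55 mm further from the robot (jig +x) than the handle's axis; it moves with it.
- mark_top (a point): Centre of the top of the red clip that marks how far to pull: 10 mm wide along x, 16 mm across, fixed on the white scale beside the slide (jig y = -109 mm), top 21 mm above the table, axes as the jig's. The slide is on the mark when the pointer has this point's jig x. It lies 28 to 44 mm towards the robot from the pointer's rest place.
- multimeter: Bystander: green multimeter lying flat, 190 x 90 x 45 mm, origin centre of underside.
- flux_bottle: Bystander: amber bottle, 32 mm in diameter, 70 mm high, standing to the left of the jig.
- solder_spool: Bystander: metal spool of solder, 52 mm in diameter, 38 mm high, standing on end to the left of the jig.
- screwdriver: Bystander: orange-handled screwdriver 160 mm long lying on the table to the robot's right.
- tool_cup: Bystander: blue ceramic cup, 76 mm in diameter, 90 mm high, on the left.

How it is judged:
By the outcome, as a careful person would: the job done as asked, in the order asked, and still so for the second after the job is handed in, while the arm keeps its last pose, push and grip.
It also fails if it takes over 45 s, if anything falls off the work surface, if the arm or the gripper's body presses on something with over 40 N, if the wrist force passes 120 N, or if a joint passes its speed limit or range.

## Working session

There is one attempt and no reset: what is moved stays moved. The work goes in short steps, Python scripts to look and compute and a tool call to move; the robot and the scene stay as the last step left them, time stands still between calls to the robot, and variables do not carry over. Pictures are saved under pics/ and viewed, at most 10 in all, crops included, and the job is handed in when it is done.

Besides the shell and the picture viewer there is one more tool, called after "Call:" as a command line: name --argument value ..., lists and objects as JSON in quotes. move_arm: Moves the arm, as the interface text tells. Its arguments: {"type":"object","properties":{"targets":{"type":"array","items":{"type":"array","items":{"type":"array","items":{"type":"number"}}}},"newtons":{"type":"number"}},"required":["targets"]}

```bash
ls; mkdir -p pics
python3 - <<'E'
from plant import r
import cv2,numpy as np
s=r.get_state(); print({k:np.round(v,4).tolist() for k,v in s.items()})
for n in("scene","side"):
    im=r.snapshot(n); cv2.imwrite(f"pics/{n}0.png",im[:,:,::-1]); c=r.camera_info(n)
    print(n,{k:np.round(v,4).tolist() for k,v in c.items()})
E
```

```text
pics
{'clock': 0.0, 'q': [1.2888, 0.69, -0.1945, 1.5663, 0.1573, 0.9025, -0.2151], 'qd': [-0.0009, -0.0003, 0.0008, 0.0027, 0.0006, -0.0007, -0.0013], 'joint_torque': [-0.0007, -52.7556, -1.2674, -15.3428, -0.0527, 0.0064, 0.0002], 'tool_pos': [0.1939, -0.5935, 0.2379], 'eef_rot': [0.9876, 0.1573, -0.0002, -0.0009], 'contact_force': [0.2789, -0.011, 0.2639], 'moment': [0.0105, 0.019, 0.0064], 'finger_force': 0.0, 'opening': 1.0032}
scene {'fx': 397.0584, 'fy': 397.0584, 'cx': 279.2875, 'cy': 202.2903, 'R': [[0.3348, 0.9422, -0.0101], [0.7043, -0.2573, -0.6617], [-0.626, 0.2144, -0.7497]], 't': [-0.1878, -0.2884, 1.3958]}
side {'fx': 391.5746, 'fy': 391.5746, 'cx': 275.1959, 'cy': 216.4072, 'R': [[-0.9711, -0.2385, 0.0119], [-0.1254, 0.4668, -0.8754], [0.2033, -0.8516, -0.4832]], 't': [0.5361, 0.1218, 0.9391]}
```

View pics/scene0.png

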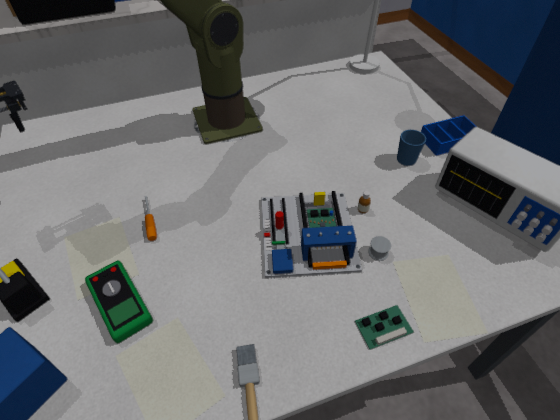

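View pics/side0.png

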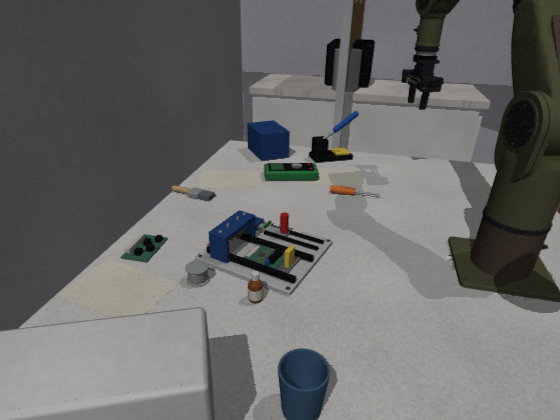

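Both views show the jig: in the scene view the handle is at about (280,218), the clip at (267,235), the tab at (320,198), the bridge at (328,238) and the end stop at (328,264). In the side view the handle is at (284,222), the tab at (289,257) and the bridge at (233,236). The resolution is about 3 mm/px, so I'll take a rough fix and then look from the wrist camera.

```bash
cat > h.py <<'E'
from plant import r
import cv2,numpy as np
from scipy.spatial.transform import Rotation as Ro
def ray(c,p,wrist=False):
    x=(p[0]-c["cx"])/c["fx"]; y=(p[1]-c["cy"])/c["fy"]
    if wrist:
        th=np.hypot(x,y); k=np.sin(th)/max(th,1e-9); d=np.array([x*k,y*k,np.cos(th)])
    else: d=np.array([x,y,1.])
    R=np.array(c["R"]); d=R.T@d; return -R.T@np.array(c["t"]), d/np.linalg.norm(d)
def plane(o,d,z): return o+d*(z-o[2])/d[2]
def tri(rays):
    A=sum(np.eye(3)-np.outer(d,d) for o,d in rays); b=sum((np.eye(3)-np.outer(d,d))@o for o,d in rays)
    p=np.linalg.solve(A,b); return p,[np.linalg.norm((np.eye(3)-np.outer(d,d))@(p-o)) for o,d in rays]
HSV=dict(red=[((0,150,70),(4,255,255)),((174,150,70),(180,255,255))],yellow=[((22,140,110),(34,255,255))],
 orange=[((7,170,120),(19,255,255))],green=[((45,150,50),(85,255,255))],blue=[((100,120,40),(125,255,255))])
def blobs(im,col,amin=10):
    hsv=cv2.cvtColor(im,cv2.COLOR_RGB2HSV); m=sum(cv2.inRange(hsv,a,b) for a,b in HSV[col])
    n,l,s,c=cv2.connectedComponentsWithStats(m); return m,[(s[i].tolist(),np.round(c[i],1).tolist()) for i in range(1,n) if s[i][4]>=amin]
E
python3 - <<'E'
from h import *
for n in("scene","side"):
    im=cv2.imread(f"pics/{n}0.png")[:,:,::-1].copy()
    for col in("red","yellow","orange"):
        print(n,col,[b for b in blobs(im,col,6)[1] if 180<b[1][0]<360 and 170<b[1][1]<300])
E
```

```text
scene red [([275, 211, 9, 18, 103], [279.8, 219.0]), ([264, 233, 6, 4, 20], [266.4, 234.2])]
scene yellow [([314, 192, 11, 4, 34], [318.9, 193.1])]
scene orange [([313, 261, 34, 6, 134], [329.3, 263.3])]
side red [([280, 213, 8, 21, 139], [283.8, 222.7])]
side yellow [([285, 246, 9, 22, 99], [287.6, 255.5])]
side orange [([331, 186, 24, 8, 130], [342.2, 189.2])]
```

Run:
```python
from h import *
cs,cd=r.camera_info("scene"),r.camera_info("side")
print("handle mid",tri([ray(cs,(279.8,219)),ray(cd,(283.8,222.7))]))
print("tab top",tri([ray(cs,(319.3,193)),ray(cd,(289,247))]))
H=tri([ray(cs,(279.8,219)),ray(cd,(283.8,222.7))])[0]
E_=plane(*ray(cs,(329.5,261.5)),.028); C=plane(*ray(cs,(266.4,234)),.021); T=plane(*ray(cs,(319.3,193)),.063)
print("stop",E_,"clip",C,"tab",T)
# yaw from stop->handle: jig vec (120,115)
v=(E_-H)[:2]; yaw=np.arctan2(v[1],v[0])-np.arctan2(.115,.120); print("len",np.linalg.norm(v),"exp .1662 yaw",yaw)
print("len stop-clip",np.linalg.norm((E_-C)[:2]))
s=r.get_state(); print(Ro.from_quat(s["eef_rot"]).as_matrix().round(3)); print({k:np.round(v,3).tolist() for k,v in r.camera_info("wrist").items()})
```

```text
handle mid (array([0.52620704, 0.01444987, 0.05302621]), [np.float64(0.0001243124834720781), np.float64(0.00012431248347202087)])
tab top (array([0.48643887, 0.1414829 , 0.06549486]), [np.float64(0.0005877845454285572), np.float64(0.0005877845454287598)])
stop [0.67456505 0.09040343 0.028     ] clip [ 0.53702599 -0.0269929   0.021     ] tab [0.48504549 0.14270427 0.063     ]
len 0.16667046423380244 exp .1662 yaw -0.2909539747536916
len stop-clip 0.1808283511502867
[[ 0.951  0.311 -0.001]
 [ 0.311 -0.951  0.002]
 [-0.    -0.002 -1.   ]]
{'fx': 325.192, 'fy': 325.192, 'cx': 281.258, 'cy': 208.279, 'R': [[0.31, -0.951, -0.003], [-0.905, -0.296, 0.304], [-0.29, -0.092, -0.953]], 't': [-0.624, -0.041, 0.391]}
```

The rough fix is consistent: the stop–handle distance is 166.7 mm (expected 166.2), yaw is about -0.29, and the carrier is about 87 mm short. I'll move over the jig with the tool x axis along the jig x axis.

Call:
move_arm --targets '[[[1, 45, -30, 0, 0, 0, 5], [1, 90, -60, 0, 0, 0, 10], [1, 135, -95, 0, 0, 0, 15], [1, 180, -130, 0, 0, 0, 20], [1, 225, -165, 0, 0, 0, 25], [1, 270, -200, 0, 0, 0, 30], [1, 310, -235, 0, 0, 0, 34.8], [1, 350, -270, 0, 0, 0, 34.8], [1, 385, -310, 0, 0, 0, 34.8], [1, 420, -350, 0, 0, 0, 34.8]]]'

```text
clock: 1.35
tool_pos: [0.4851, -0.1293, 0.2385]
eef_rot: [0.989, -0.145, -0.0, 0.0]
contact_force: [1.2, -0.1, -0.5]
opening: 1.001
finger_force: 0.0
```

Run:
```python
from h import *
s=r.get_state(); print(s["clock"],s["tool_pos"],Ro.from_quat(s["eef_rot"]).as_matrix().round(3).tolist())
R=Ro.from_quat(s["eef_rot"]).as_matrix(); print(R.T@(np.array([.526,.083,.22])-s["tool_pos"])*1000)
```

```text
1.35 [ 0.48510189 -0.12925351  0.23850722] [[0.958, -0.287, -0.0], [-0.287, -0.958, -0.0], [-0.0, 0.0, -1.0]]
[ -21.81958228 -215.05585306   18.48274653]
```

Call:
move_arm --targets '[[[1, -5, -50, 5, 0, 0, 0], [1, -10, -100, 9, 0, 0, 0], [1, -16, -150, 14, 0, 0, 0], [1, -22, -200, 18, 0, 0, 0], [1, -22, -215, 18, 0, 0, 0], [1, -22, -215, 18, 0, 0, 0]]]'

```text
clock: 2.1
tool_pos: [0.5254, 0.0816, 0.2205]
eef_rot: [0.99, -0.144, -0.0, 0.0]
contact_force: [-0.5, -1.5, -0.2]
opening: 0.999
finger_force: 0.0
```

```bash
cat >> h.py <<'E'
import json
def wsnap(name):
    c=r.camera_info("wrist"); im=r.snapshot("wrist"); cv2.imwrite(f"pics/{name}.png",im[:,:,::-1])
    json.dump({k:np.array(v).tolist() for k,v in c.items()},open(f"pics/{name}.json","w")); return im,c
E
python3 - <<'E'
from h import *
s=r.get_state(); print(s["clock"],s["tool_pos"])
im,c=wsnap("w1")
for col in("red","yellow","orange","green"): print(col,blobs(im,col,60)[1])
E
```

```text
2.1 [0.52537059 0.08161969 0.22049337]
red [([368, 141, 12, 7, 80], [373.4, 144.2])]
yellow [([224, 239, 27, 9, 231], [236.7, 242.9])]
orange []
green []
```

View pics/w1.png

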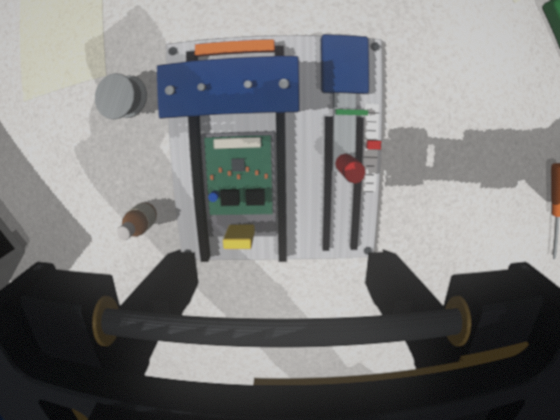

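The wrist view shows the clip at (373,144), the handle at (350,168), the green pointer at (351,112), the tab top at (237,243), the end stop front edge at about (234,52), and the open channel. I'll move roughly above the tab for a second viewpoint.

Call:
move_arm --targets '[[[1, -28, -24, 30, 0, 0, 0], [1, -57, -48, 50, 0, 0, 0], [1, -57, -48, 50, 0, 0, 0], [1, -57, -48, 50, 0, 0, 0]]]'

```text
clock: 2.65
tool_pos: [0.4855, 0.1412, 0.1712]
eef_rot: [0.989, -0.147, 0.001, 0.001]
contact_force: [0.7, -0.1, 0.2]
opening: 1.0
finger_force: 0.0
```

Run:
```python
from h import *
im,c=wsnap("w2")
im1=cv2.imread("pics/w1.png")[:,:,::-1].copy()
h=cv2.cvtColor(im1,cv2.COLOR_RGB2HSV)
for n,p in dict(tabtop=(237,243),tabside=(240,231),handle=(352,170),handletop=(345,160),stop=(234,47),ptr=(351,112)).items(): print(n,h[p[1],p[0]])
HSV.update(red=[((0,140,60),(5,255,255)),((172,140,60),(180,255,255))],yellow=[((20,120,60),(34,255,255))],orange=[((6,150,100),(16,255,255))],green=[((50,150,60),(80,255,255))])
for nm,i in(("w1",im1),("w2",im)):
  for col in("red","yellow","orange","green"): print(nm,col,blobs(i,col,25)[1])
```

```text
tabtop [ 27 146 204]
tabside [ 24 119  90]
handle [  1 139 123]
handletop [  0 112  93]
stop [ 11 160 196]
ptr [ 67 122 128]
w1 red [([368, 141, 12, 8, 94], [373.5, 144.5]), ([345, 162, 12, 10, 85], [350.4, 166.5])]
w1 yellow [([227, 226, 19, 10, 68], [235.7, 229.4]), ([224, 236, 27, 12, 294], [236.9, 242.0]), ([465, 325, 5, 12, 30], [467.5, 330.9]), ([94, 327, 6, 12, 28], [95.6, 333.0])]
w1 orange [([195, 41, 79, 14, 707], [234.4, 46.8]), ([553, 167, 7, 49, 173], [557.2, 197.2])]
w1 green []
w2 red [([425, 93, 15, 9, 108], [432.3, 96.8]), ([411, 105, 25, 25, 460], [423.6, 117.0])]
w2 yellow [([263, 198, 35, 16, 480], [280.2, 205.7]), ([463, 317, 8, 26, 62], [467.2, 329.9])]
w2 orange []
w2 green []
```

View pics/w2.png

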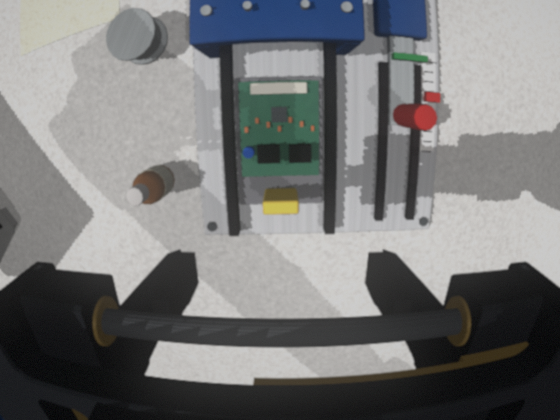

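The second view shows the tab top at about (281,206), the handle top at (424,117), the clip at (432,97) and the pointer at (409,58). I'll segment the top faces by brightness and triangulate.

Run:
```python
import cv2,numpy as np
def crop(n,x,y,w,h,s=8): return cv2.resize(cv2.imread(f"pics/{n}.png")[y:y+h,x:x+w],None,fx=s,fy=s,interpolation=cv2.INTER_NEAREST)
a=[crop("w1",330,100,50,36+50,5),crop("w2",395,45,50,86,5),crop("w1",215,218,50,86//2,5),crop("w2",255,180,50,43,5)]
out=np.hstack([a[0],a[1],np.vstack([a[2],a[3]])]); print(out.shape); cv2.imwrite("pics/crop.png",out)
```

```text
(430, 750, 3)
```

View pics/crop.png

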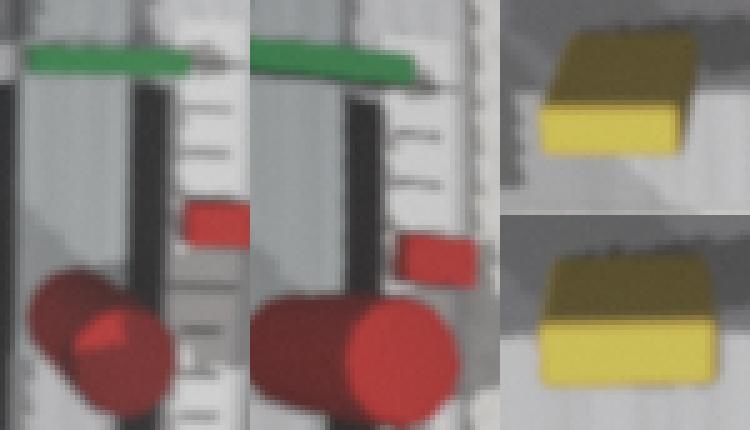

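The crop gives clean top faces:

| Feature | w1 | w2 |
|---|---|---|
| Handle top | (354.4,171.8) | (425,117) |
| Tab top | (236.6,243.5) | (280.4,207) |
| Clip top | (373.8,144.6) | (432.3,96.8) |
| Pointer tip | (367.6,111.8) | (427.4,58.6) |

Run:
```python
from h import *
c1,c2=[json.load(open(f"pics/{n}.json")) for n in("w1","w2")]
P={}
for n,a,b,z in(("handle",(354.4,171.8),(425,117),.077),("tab",(236.6,243.5),(280.4,207),.063),("clip",(373.8,144.6),(432.3,96.8),.021),("ptr",(367.6,111.8),(427.4,58.6),.031)):
    r1,r2=ray(c1,a,1),ray(c2,b,1); p,e=tri([r1,r2]); q1,q2=plane(*r1,z),plane(*r2,z); P[n]=(q1+q2)/2
    print(n,p.round(4),np.round(e,4),"z-plane",q1.round(4),q2.round(4))
im=cv2.imread("pics/w1.png")[:,:,::-1].copy(); HSV["orange"]=[((6,150,100),(16,255,255))]
m,_=blobs(im,"orange"); m=m[:70,180:290]
lo=[(180+x,np.flatnonzero(m[:,x]).max()+.5) for x in range(m.shape[1]) if m[:,x].any()][3:-3]
L=np.array([plane(*ray(c1,p,1),.028) for p in lo]); k=np.polyfit(L[:,1],L[:,0],1); print("yaw from stop edge",-np.arctan(-k[0]) if 0 else np.arctan2(-k[0],1), "ends",L[0],L[-1])
S=(L[0]+L[-1])/2
v=(S-P["handle"])[:2]; yaw=np.arctan2(v[1],v[0])-np.arctan2(.115,.120); print("stop",S,"len",np.linalg.norm(v),"yaw stop-handle",yaw)
R=np.array([[np.cos(yaw),-np.sin(yaw)],[np.sin(yaw),np.cos(yaw)]])
o=((S[:2]-R@[.11,.04])+(P["handle"][:2]-R@[-.01,-.075]))/2
print("origin",o,{n:((p[:2]-o)@R*1000).round(1) for n,p in P.items()})
s=r.get_state(); print(s["tool_pos"],((s["tool_pos"][:2]-o)@R*1000).round(1), Ro.from_quat(s["eef_rot"]).as_matrix().round(4).tolist())
```

```text
handle [0.527  0.0107 0.0732] [0. 0.] z-plane [0.528  0.0114 0.077 ] [0.5275 0.0124 0.077 ]
tab [0.4848 0.1427 0.0596] [0.0001 0.0001] z-plane [0.4861 0.1418 0.063 ] [0.4859 0.1424 0.063 ]
clip [ 0.5364 -0.0275  0.0163] [0.0001 0.0001] z-plane [ 0.5372 -0.0264  0.021 ] [ 0.5369 -0.0251  0.021 ]
ptr [ 0.574  -0.0269  0.0274] [0.0002 0.0002] z-plane [ 0.5745 -0.0259  0.031 ] [ 0.5737 -0.0252  0.031 ]
yaw from stop edge -0.27646359563259487 ends [0.68339541 0.12503844 0.028     ] [0.66377063 0.05283395 0.028     ]
stop [0.67358302 0.08893619 0.028     ] len 0.16491678760017137 yaw stop-handle -0.2780476772823248
origin [0.55739931 0.08096667] {'handle': array([ -9.5, -74.6]), 'tab': array([-85.4,  39.2]), 'clip': array([   9.8, -108.2]), 'ptr': array([ 45.3, -97.8])}
[0.48585838 0.14121959 0.17136534] [-85.3  38.3] [[0.9567, -0.291, 0.0018], [-0.291, -0.9567, -0.0011], [0.0021, 0.0005, -1.0]]
```

Results: yaw is -0.278, the tab is at jig (-85.4, 39.2) so the carrier is 85 mm short, and the pull is about 35.5 mm. Triangulated heights are about 4 mm below the text for every point, a uniform bias within calibration. Sizes match, so I'll descend onto the tab with TCP at 35 mm, clear of the rails.

Call:
move_arm --targets '[[[0.6, 0, -1, 30, 0, 0, -1], [0.6, 0, -1, 65, 0, 0, -1], [0.6, 0, -1, 100, 0, 0, -1], [0.6, 0, -1, 122, 0, 0, -1], [0.6, 0, -1, 136, 0, 0, -1], [0.6, 0, -1, 136, 0, 0, -1], [0.3, 0, -1, 136, 0, 0, -1], [0.2, 0, -1, 136, 0, 0, -1], [0.2, 0, -1, 136, 0, 0, -1], [0.2, 0, -1, 136, 0, 0, -1]]]' --newtons 15

```text
clock: 3.95
tool_pos: [0.4849, 0.1435, 0.0355]
eef_rot: [0.991, -0.137, 0.0, 0.001]
contact_force: [-1.1, -2.5, 5.7]
opening: 0.338
finger_force: 15.0
```

The tab is gripped (opening 29.7 mm). Sliding 70 mm first.

Call:
move_arm --targets '[[[0.2, 10, 0, 0, 0, 0, 0], [0.2, 22, 0, 0, 0, 0, 0], [0.2, 34, 0, 0, 0, 0, 0], [0.2, 46, 0, 0, 0, 0, 0], [0.2, 58, 0, 0, 0, 0, 0], [0.2, 70, 0, 0, 0, 0, 0], [0.2, 70, 0, 0, 0, 0, 0]]]'

```text
clock: 4.82
tool_pos: [0.5504, 0.1252, 0.0354]
eef_rot: [0.991, -0.136, -0.002, 0.001]
contact_force: [-4.3, -1.3, 8.9]
opening: 0.334
finger_force: 15.0
```

Call:
move_arm --targets '[[[0.2, 5, 0, -0.5, 0, 0, 0], [0.2, 9, 0, -0.5, 0, 0, 0], [0.2, 12, 0, -0.5, 0, 0, 0], [0.2, 14, 0, -0.5, 0, 0, 0], [0.2, 16, 0, -0.5, 0, 0, 0], [0.2, 16, 0, -0.5, 0, 0, 0]]]'

```text
clock: 5.58
tool_pos: [0.5648, 0.1211, 0.0354]
eef_rot: [0.991, -0.136, -0.003, 0.001]
contact_force: [-6.2, -1.1, 8.5]
opening: 0.34
finger_force: 15.0
```

Call:
move_arm --targets '[[[0.2, 1, 0, 0, 0, 0, 0], [0.2, 2, 0, 0, 0, 0, 0], [0.2, 3, 0, 0, 0, 0, 0], [0.2, 3, 0, 0, 0, 0, 0], [0.2, 3, 0, 0, 0, 0, 0]]]'

```text
clock: 6.2
tool_pos: [0.5674, 0.1204, 0.0354]
eef_rot: [0.991, -0.136, -0.003, 0.001]
contact_force: [-6.8, -1.3, 8.3]
opening: 0.335
finger_force: 15.0
```

Call:
move_arm --targets '[[[0.2, 1, 0, 0, 0, 0, 0], [0.2, 2, 0, 0, 0, 0, 0], [0.2, 3, 0, 0, 0, 0, 0], [0.2, 3, 0, 0, 0, 0, 0], [0.2, 3, 0, 0, 0, 0, 0]]]'

```text
clock: 6.82
tool_pos: [0.5679, 0.1202, 0.0354]
eef_rot: [0.991, -0.136, -0.005, 0.001]
contact_force: [-10.4, 0.2, 11.9]
opening: 0.338
finger_force: 15.0
```

Call:
move_arm --targets '[[[0.2, 1, 0, 0, 0, 0, 0], [0.2, 3, 0, 0, 0, 0, 0], [0.2, 3, 0, 0, 0, 0, 0], [0.2, 3, 0, 0, 0, 0, 0]]]'

```text
clock: 7.32
tool_pos: [0.5685, 0.1201, 0.0351]
eef_rot: [0.991, -0.136, -0.007, 0.001]
contact_force: [-14.6, 0.9, 14.4]
opening: 0.34
finger_force: 15.0
```

Run:
```python
from h import *
s=r.get_state(); o=np.array([.5574,.08097]); y=-.278; R=np.array([[np.cos(y),-np.sin(y)],[np.sin(y),np.cos(y)]])
print(s["contact_force"],((s["tool_pos"][:2]-o)@R*1000).round(1)); wsnap("w3")
im=r.snapshot("scene"); i=cv2.imread("pics/w3.png")[:250,150:450]; a=cv2.resize(i,None,fx=1.6,fy=1.6)
b=cv2.resize(im[180:290,250:370,::-1],(400,367)); o=np.zeros((400,800,3),np.uint8); o[:,:480]=a; o[:293,480:]=cv2.resize(b,(320,293)); cv2.imwrite("pics/c3.png",o)
```

```text
[-14.63581198   0.94429474  14.38074394] [-0.1 40.6]
```

View pics/c3.png

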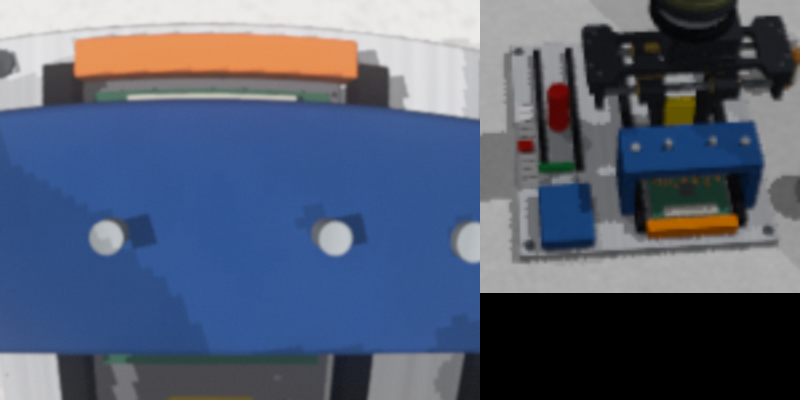

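The carrier stalled at TCP jig x = -0.1 (tab home is at x = 0) under a 14 N push. In the picture the plate's front edge lies under the orange stop at crop (215,80), so the carrier is home. Now I'll release and lift straight up.

Call:
move_arm --targets '[[[0.6, 0, 0, 0, 0, 0, 0], [0.6, 0, 0, 0, 0, 0, 0], [0.65, 0, 0, 0, 0, 0, 0], [0.65, 0, 0, -15, 0, 0, 0], [0.65, 0, 0, -45, 0, 0, 0], [0.65, 0, 0, -90, 0, 0, 0], [0.65, 0, 0, -90, 0, 0, 0], [0.65, 0, 0, -90, 0, 0, 0]]]'

```text
clock: 8.43
tool_pos: [0.5762, 0.1189, 0.1255]
eef_rot: [0.991, -0.137, 0.0, -0.0]
contact_force: [0.1, 0.6, 0.7]
opening: 0.651
finger_force: 0.0
```

Run:
```python
from h import *
s=r.get_state(); o=np.array([.5574,.08097]); y=-.278; R=np.array([[np.cos(y),-np.sin(y)],[np.sin(y),np.cos(y)]])
T=Ro.from_quat(s["eef_rot"]).as_matrix()
print(s["clock"],s["contact_force"],s["tool_pos"],((s["tool_pos"][:2]-o)@R*1000).round(1),T.round(4).tolist())
im,c=wsnap("w4")
HSV.update(yellow=[((20,120,150),(34,255,255))]); print(blobs(im,"yellow",40)[1])
for b in blobs(im,"yellow",200)[1]: p=plane(*ray(c,b[1],1),.063); print("tab",p,((p[:2]-o)@R*1000).round(1))
h=np.r_[o+R@[-.0095,-.0746],.039]; print("to handle",(T.T@(h-s["tool_pos"])*1000).round(1))
```

```text
8.425 [0.14785899 0.6384109  0.66352282] [0.57622489 0.11885782 0.12552746] [ 7.7 41.6] [[0.9627, -0.2707, 0.0003], [-0.2707, -0.9627, 0.0], [0.0003, -0.0001, -1.0]]
[([263, 229, 40, 15, 579], [282.1, 236.1])]
tab [0.56972282 0.12072421 0.063     ] [ 0.9 41.6]
to handle [-17.7 116.1  86.5]
```

The carrier stayed home (tab at jig x = 0.9). Now over the handle and down.

Call:
move_arm --targets '[[[0.65, -8, 40, 0, 0, 0, 0], [0.65, -18, 80, 0, 0, 0, 0], [0.65, -18, 116, 0, 0, 0, 0], [0.65, -18, 116, 0, 0, 0, 0], [0.65, -18, 116, 30, 0, 0, 0], [0.65, -18, 116, 60, 0, 0, 0], [0.65, -18, 116, 86, 0, 0, 0], [0.65, -18, 116, 86, 0, 0, 0]]]'

```text
clock: 9.48
tool_pos: [0.5262, 0.0134, 0.0371]
eef_rot: [0.991, -0.136, -0.002, 0.0]
contact_force: [0.5, 1.4, 0.3]
opening: 0.645
finger_force: 0.0
```

Call:
move_arm --targets '[[[0.15, 0, 0, 0, 0, 0, 0], [0.1, 0, 0, 0, 0, 0, 0], [0.1, 0, 0, 0, 0, 0, 0], [0.1, 0, 0, 0, 0, 0, 0], [0.1, 0, 0, 0, 0, 0, 0], [0.1, 0, 0, 0, 0, 0, 0]]]' --newtons 50

```text
clock: 10.22
tool_pos: [0.5276, 0.0106, 0.0398]
eef_rot: [0.991, -0.137, 0.0, 0.001]
contact_force: [-1.5, -4.6, 5.8]
opening: 0.238
finger_force: 50.0
```

Run:
```python
from h import *
s=r.get_state(); o=np.array([.5574,.08097]); y=-.278; R=np.array([[np.cos(y),-np.sin(y)],[np.sin(y),np.cos(y)]])
print(s["clock"],s["contact_force"],s["tool_pos"],((s["tool_pos"][:2]-o)@R*1000).round(1),s["opening"],s["finger_force"])
im,c=wsnap("w5"); cv2.imwrite("pics/w5c.png",cv2.resize(im[:260,180:440,::-1],None,fx=2.2,fy=2.2))
```

```text
10.225 [-1.50924679 -4.57163153  5.7862479 ] [0.52758946 0.01056298 0.03978282] [ -9.3 -75.9] 0.2378084126346039 49.995856303721666
```

View pics/w5c.png

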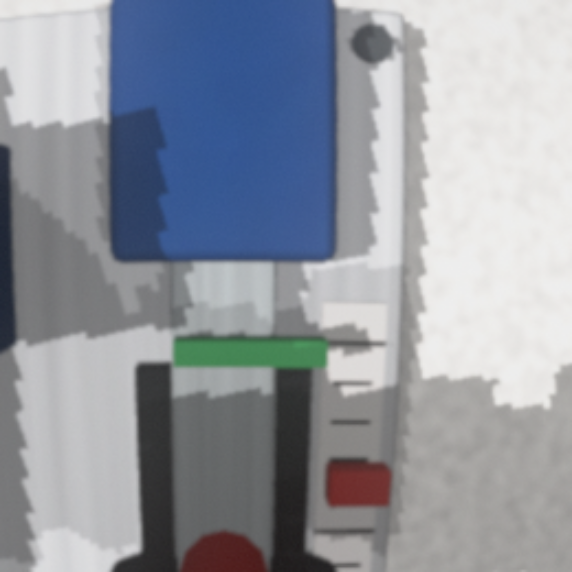

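The handle is gripped. The pointer is at crop (250,352) and the clip at (358,485), i.e. full image (328,160) and (343,220). I'll measure the pull from here.

```bash
cat > gap.py <<'E'
from h import *
import sys
yaw=-.278; o=np.array([.5574,.08097]); R=np.array([[np.cos(yaw),-np.sin(yaw)],[np.sin(yaw),np.cos(yaw)]])
HSV.update(red=[((0,110,60),(6,255,255)),((172,110,60),(180,255,255))],green=[((50,90,50),(85,255,255))])
im,c=wsnap(sys.argv[1]); out={}
for col,z,lim in(("green",.031,None),("red",.021,None)):
    m,b=blobs(im,col,60)
    cand=[]
    for s,ct in b:
        p=((plane(*ray(c,ct,1),z)[:2]-o)@R*1000).round(1)
        ok=(-110<p[1]<-60 and -20<p[0]<60) if col=="green" else (-116<p[1]<-100 and -10<p[0]<30)
        if ok: cand.append((s,ct,p.tolist()))
    print(col,cand); out[col]=cand[0][2][0] if cand else None
s=r.get_state(); print("tool jig",((s["tool_pos"][:2]-o)@R*1000).round(1),"F",s["contact_force"].round(1),"clock",s["clock"],"ptr-clip",out["green"]-out["red"])
E
python3 gap.py w6
```

```text
green [([260, 154, 69, 14, 843], [294.2, 159.7], [45.7, -81.4])]
red [([329, 210, 28, 20, 488], [342.1, 219.6], [11.7, -108.3])]
tool jig [ -9.3 -75.9] F [-0.4 -4.   5.8] clock 10.325 ptr-clip 34.0
```

Call:
move_arm --targets '[[[0.1, -4, 0, 0, 0, 0, 0], [0.1, -8, 0, 0, 0, 0, 0], [0.1, -13, 0, 0, 0, 0, 0], [0.1, -18, 0, 0, 0, 0, 0], [0.1, -23, 0, 0, 0, 0, 0], [0.1, -28, 0, 0, 0, 0, 0], [0.1, -32, 0, 0, 0, 0, 0], [0.1, -32, 0, 0, 0, 0, 0], [0.1, -32, 0, 0, 0, 0, 0]]]' --newtons 60

```text
clock: 11.45
tool_pos: [0.5019, 0.0178, 0.0398]
eef_rot: [0.99, -0.138, 0.005, 0.001]
contact_force: [6.4, -7.9, -1.9]
opening: 0.23
finger_force: 60.0
```

```bash
python3 gap.py w7
```

```text
green [([259, 154, 69, 14, 832], [293.9, 159.7], [18.9, -81.5])]
red [([330, 164, 30, 19, 543], [344.5, 173.2], [10.6, -108.4])]
tool jig [-36.1 -75.9] F [ 7.6 -7.1 -0.7] clock 11.5 ptr-clip 8.299999999999999
```

Call:
move_arm --targets '[[[0.1, -3, 0, 0, 0, 0, 0], [0.1, -6, 0, 0, 0, 0, 0], [0.1, -8, 0, 0, 0, 0, 0], [0.1, -8, 0, 0, 0, 0, 0], [0.1, -8, 0, 0, 0, 0, 0], [0.1, -8, 0, 0, 0, 0, 0]]]'

```text
clock: 12.25
tool_pos: [0.4951, 0.0197, 0.0399]
eef_rot: [0.99, -0.139, 0.006, 0.001]
contact_force: [8.1, -8.3, -2.7]
opening: 0.233
finger_force: 60.0
```

```bash
python3 gap.py w8; python3 -c "
import cv2;cv2.imwrite('pics/w8c.png',cv2.resize(cv2.imread('pics/w8.png')[130:205,250:370],None,fx=6,fy=6,interpolation=cv2.INTER_NEAREST))"
```

```text
green [([259, 154, 69, 14, 833], [293.9, 159.7], [11.8, -81.5])]
red [([330, 151, 31, 19, 518], [345.5, 160.1], [10.4, -108.7])]
tool jig [-43.1 -76. ] F [ 8.2 -8.9 -2. ] clock 12.3 ptr-clip 1.4000000000000004
```

View pics/w8c.png

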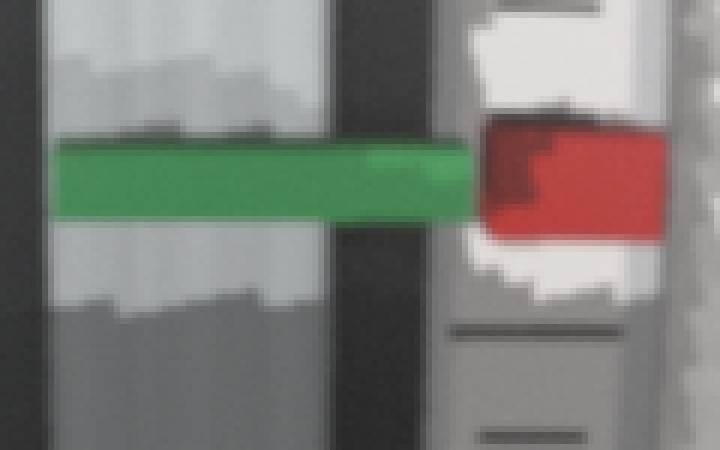

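The pointer centre is at crop row 183.5 and the clip centre at about 183. They are level in the image, but the 10 mm height difference means about 1.5 mm of pull remains. The initial two-view measure (35.5 mm against 33.8 pulled) agrees.

Call:
move_arm --targets '[[[0.1, -1, 0, 0, 0, 0, 0], [0.1, -1.8, 0, 0, 0, 0, 0], [0.1, -1.8, 0, 0, 0, 0, 0], [0.1, -1.8, 0, 0, 0, 0, 0], [0.1, -1.8, 0, 0, 0, 0, 0]]]'

```text
clock: 12.92
tool_pos: [0.4938, 0.0201, 0.0399]
eef_rot: [0.99, -0.139, 0.006, 0.001]
contact_force: [9.1, -9.2, -3.1]
opening: 0.234
finger_force: 60.0
```

```bash
python3 gap.py w9
python3 - <<'E'
from h import *
im=r.snapshot("scene"); sd=r.snapshot("side")
a=cv2.resize(im[180:280,250:370,::-1],(420,350),interpolation=cv2.INTER_CUBIC); b=cv2.resize(sd[200:290,190:345,::-1],(380,221)); o=np.zeros((350,800,3),np.uint8); o[:,:420]=a; o[:221,420:]=b; cv2.imwrite("pics/c9.png",o)
HSV.update(red=[((0,120,60),(6,255,255)),((172,120,60),(180,255,255))],green=[((55,150,60),(85,255,255))])
yaw=-.278; o=np.array([.5574,.08097]); R=np.array([[np.cos(yaw),-np.sin(yaw)],[np.sin(yaw),np.cos(yaw)]]); c=r.camera_info("scene")
for col,z in(("red",.021),("green",.031),("yellow",.063)):
    print(col,[(b[1],((plane(*ray(c,b[1]),z)[:2]-o)@R*1000).round(1).tolist()) for b in blobs(im,col,8)[1] if 255<b[1][0]<335 and 180<b[1][1]<270])
E
```

```text
green [([259, 154, 69, 13, 833], [293.8, 159.7], [10.5, -81.5])]
red [([331, 148, 30, 19, 518], [345.5, 157.5], [10.5, -108.7])]
tool jig [-44.5 -76. ] F [ 9.4 -9.8 -3.3] clock 12.975 ptr-clip 0.0
red [([278.0, 209.5], [-71.7, -74.0]), ([266.6, 234.4], [11.4, -108.9])]
green [([277.0, 230.9], [9.5, -81.5])]
yellow [([324.7, 217.7], [0.2, 42.1])]
```

View pics/c9.png

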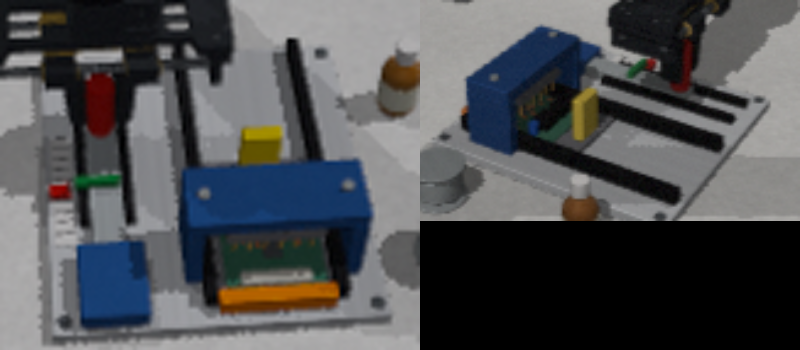

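The picture shows the tab at crop (262,145) just outside the bridge, the carrier against the orange stop at (280,295), and the green pointer at (97,182) level with the red clip at (60,190). By measurement, pointer minus clip is 0.0 mm, the tab is at jig x = 0.2 and the grip is 60 N. Handing in.

```bash
python3 -c "
from plant import r
print(r.finish_job())"
```

```text
the job is handed in; nothing more can be done
None
```

The job is handed in with the carrier home against the end stop and the gripper still holding the handle at 60 N; in the last wrist-camera measurement the pointer was level with the clip to within about 1 mm.

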